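Hang the slotted check weight on the stand's pin

TASK

Hang the check weight that has the side-open slot on the headed pin of the check stand: bring it up beside the pin, slide the slot sideways over the pin to its inner end and lower it gently until the pin sits in the notch, so that it hangs free and upright when you let go. The pin is set by hand up, down and sideways on its post, so its true place must be found by feel; the stand is delicate, so never press or knock it with more than about 15 N, and leave everything else on the bench where it stands.

Things in the scene. Friction and masses are not known exactly. Their poses are not given: they have to be found in the camera images.
- hanger: Check weight to be hung: bare steel, 0.3 to 0.6 kg, upright, 190 mm tall, the only one with a slot open to the side. Origin: centre of the foot's underside; x through the plate's thickness, y along its width, z up. Foot 44 (x) by 56 (y) by 28 mm high; on it a plate 8 mm thick (x -4 to 4), y -30 to 30, z 28 to 130 mm. Centre of mass under the notch, at y 0, z about 45 mm.
- grip_tab (a point): Middle of the tab on top of the check weight, to be gripped: at (0, 0, 165) mm in its frame, same axes. The tab is 8 mm thick (x), y -16 to 16, z 130 to 190 mm.
- slot_mouth (a point): Point of the check weight at (0, 43.5, 108) mm in its frame, on the underside of the jaw above the slot. The slot opens at the plate's +y edge: lower face z 93, upper face z 108 (gap 15 mm), inner end y -7. The jaw above (z 108 to 130) reaches y +54, the one below only y +30: the overhang can be laid on the pin to feel its height.
- slot_seat (a point): Point of the check weight at (0, 0, 109) mm in its frame, same axes: the pin's centre line lies here when the weight hangs. The notch above the slot's inner end runs from y -7 to 7, its roof at z 114 mm.
- stand: Check stand, fixed: grey base 160 (x) by 140 (y) by 10 mm, origin at the centre of its underside. Post 24 mm square at x +40, top at z 174 mm. On it a dark clamp (x 22 to 58, 64 wide, 30 high) and before it a block (x 2 to 22, 34 wide) with a steel pin along the stand's -x: diameter 10, free from x -3 (collar of 26 mm diameter) to x -36, then a head of 22 mm diameter to x -42. The slot fits over the pin only.
- pin_nominal (a point): Fixed mark of the stand at (-19.5, 0, 150) mm in its frame, same axes: the middle of the pin's free length when clamp and block are centred. They are tightened by hand, the pin up to 12 mm above or below the mark and up to 6 mm to either side (y) of it; these two offsets are not measured and must be felt. They do not yield.
- holed_weight: Similar steel weight 148 mm tall with a closed round hole; to be left alone. Origin: centre of its underside.
- brass_weight_a: Brass knob weight, 42 mm tall; to be left alone. Origin: centre of its underside.
- brass_weight_b: Brass knob weight, 32 mm tall; to be left alone. Origin: centre of its underside.
- beaker: Glass beaker, 72 mm wide, 90 mm tall; to be left alone. Origin: centre of its underside.
- sample_bottle: Amber bottle, 60 mm wide, 130 mm tall; to be left alone. Origin: centre of its underside.
- dish: White dish, 90 mm wide, 15 mm tall; to be left alone. Origin: centre of its underside.
- ring_stack: Stack of grey plastic discs, 68 mm wide, 39 mm tall; to be left alone. Origin: centre of its underside.
- spatula: Lab spatula, 190 mm long; to be left alone. Origin: centre of its underside.
Things that resemble listed ones, but are neither listed nor needed, are in the scene too. What is shaped like the hanger but blue or turquoise is not meant. There is more than one size of the stand; the job needs the smaller.

How it is judged:
By the outcome, as a careful person would: the job done as asked, in the order asked, and still so for the second after the job is handed in, with the robot touching nothing.
It also fails if it takes over 58 s, if anything falls off the work surface, if the arm or the gripper's body presses on something with over 40 N, if the wrist force passes 120 N, or if a joint passes its speed limit or range.

ROBOT

A 6-joint arm with a two-finger parallel gripper is mounted at the origin on the work surface. World frame = base frame: x ahead of the robot, y to its left, z up, the work surface at z = 0. Lengths are in m, angles in rad, forces in N, time in s.
With the tool pointing down it reaches from about 0.15 to 0.775 m from the base axis. Payload 6.1 kg.
Tool frame: the origin (TCP) lies on the centre line of the jaws, within the pads' length; the fingertips stand 19 mm ahead of it and the grasp point (between the pads) is the TCP; z points along the fingers, x is the direction in which the jaws open and shut, and the axes are right-handed (so a half turn about z gives the same grasp; the last joint's range is limited). The gripper opens to 85 mm and grips with 20 to 120 N. Pads are 22 mm wide; open, the fingers measure 114 mm over their backs; the gripper's body (76 mm by 85 mm) begins 54 mm behind the grasp point. The pads swing forward as they close: fully open they stand 13 mm farther back than shut.
Start: joints at [-1.249, 0.126, -0.04, 1.405, 0, 1.571], TCP at [0.166, -0.498, 0.25] pointing down, gripper open.
Joint ranges: [-2.72, 2.72], [-0.95, 1.95], [-1.27, 1.35], [-1.78, 2.02], [-1.46, 1.47], [-3.14, 3.14]. Speed limits (rad/s): [2.39, 2.39, 3.01, 3.14, 3.14, 3.14].

INTERFACE

Orientations are given as a rotation vector (axis times angle).
In Python, from workcell import status, read_camera, get_calibration, order gives the robot as it stands. The module is installed in compiled form; this text tells all that it offers.
- The arm moves only by the tool arm_command, never from a script. Its argument "commands" is a list of rows, each an object with "travel": the shift along the world's x, y, z in m, a list of three; "twist": the turn about the world's z in degrees; "hand": the closure in counts, from 0 (fully open) to 255 (shut). A call has 1 to 12 rows; each row is the pose to reach, as a shift and turn from the pose commanded when the call began; what a row does not reach only later rows make up. A row lasts 1/10 s, in which the tool goes at most 50 mm and 8.59 degrees, less where a joint would pass 70% of its speed; a pose out of reach is approached as far as the arm can. A call with a gripper value outside its range is refused whole. The fingers move at their own pace and stop on an object; the grip force is fixed at half the most. Time passes only in rows, so rows that repeat a pose let the fingers close. It gives the time, the measured TCP pose, the force and the opening at its end, in the units of the state.
- status.state(): the state, without advancing time (a new reading comes with each control period).
- read_camera(name): name is "scene" or "top"; returns (picture, depth): 400x640x3 uint8, red, green, blue; 400x640 float32, m along the optical axis (not along the pixel's ray), 0 where there is no reading.
- get_calibration(name): a dict with "fx", "fy", "cx", "cy" (pixels), "R" (3x3) and "t" (3): a world point X has camera coordinates R X + t. Camera axes: x right, y down, z forward; pixel columns grow to the right and rows downward; lengths in m; the calibration is good to about 2 mm. A picture is of the moment at which its call begins. get_calibration takes no time and is no camera call.
- order.close_job(): hands the job in, once; it reports no verdict.
The state is a dict: "time_s": time; "joint_positions": joint angles; "joint_vel": joint speeds; "joint_efforts": joint torques, N m; "position": TCP position; "orientation": TCP orientation; "ft_force": force on the tool from outside, world axes, zero at the start; "wrist_torque": the same for the moment, N m; "grip_width": opening from 0.0 (shut) to 1.0 (fully open).
Only numpy, scipy, OpenCV 4.12 (cv2) and the standard library are available. Lean on these libraries where they do the work, as an engineer would, in place of code of your own. Each camera call takes 0.05 s, during which the arm holds its last target.

## Working session

There is one attempt and no reset: what is moved stays moved. The work goes in short steps, Python scripts to look and compute and a tool call to move; the robot and the scene stay as the last step left them, time stands still between calls to the robot, and variables do not carry over. Pictures are saved under pics/ and viewed, and the job is handed in when it is done.

Besides the shell and the picture viewer there is one more tool, called after "Call:" in YAML: its name, and indented under it one key for each argument. arm_command: Moves the arm, as the interface text tells. Its arguments: {"type":"object","properties":{"commands":{"type":"array","items":{"type":"object","properties":{"travel":{"type":"array","items":{"type":"number"}},"twist":{"type":"number"},"hand":{"type":"number"}}}}},"required":["commands"]}

```bash
mkdir -p pics; python3 - <<'E'
from workcell import status, read_camera, get_calibration
import cv2,numpy as np
for n in("scene","top"):
    p,d=read_camera(n); cv2.imwrite(f"pics/{n}0.png",p[:,:,::-1]); np.save(f"pics/{n}0.npy",d); np.save(f"pics/{n}0c.npy",p)
    c=get_calibration(n); print(n,{k:np.round(v,3).tolist() for k,v in c.items()}, d.min(),d.max())
s=status.state();print({k:np.round(v,3).tolist() for k,v in s.items()})
E
```

```text
scene {'fx': 492.296, 'fy': 492.296, 'cx': 323.892, 'cy': 200.11, 'R': [[0.658, 0.753, -0.011], [0.499, -0.447, -0.742], [-0.564, 0.482, -0.67]], 't': [-0.279, -0.141, 1.658]} 0.0 3.9973876
top {'fx': 467.313, 'fy': 467.313, 'cx': 319.515, 'cy': 199.142, 'R': [[-0.024, -0.999, 0.022], [-0.998, 0.023, -0.053], [0.052, -0.023, -0.998]], 't': [-0.014, 0.439, 1.343]} 0.0 2.2212896
{'time_s': 0.1, 'joint_positions': [-1.249, 0.126, -0.04, 1.405, -0.0, 1.571], 'joint_vel': [0.0, -0.001, 0.002, 0.001, -0.0, 0.001], 'joint_efforts': [-0.001, -43.69, 35.361, 0.014, -0.0, 0.0], 'position': [0.166, -0.498, 0.25], 'orientation': [-2.548, 1.836, 0.002], 'ft_force': [-0.219, -0.527, -0.946], 'wrist_torque': [0.061, -0.008, 0.04], 'grip_width': 1.001}
```

View pics/scene0.png

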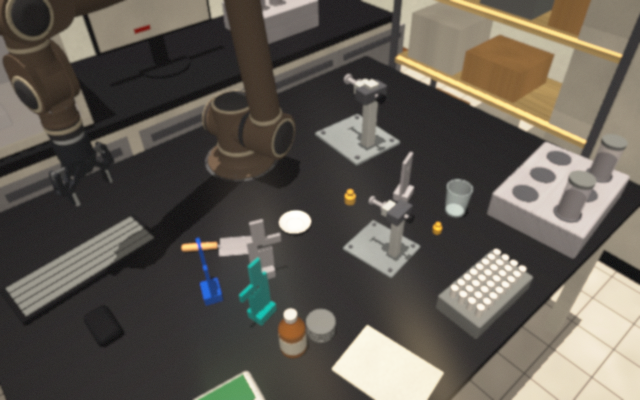

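View pics/top0.png

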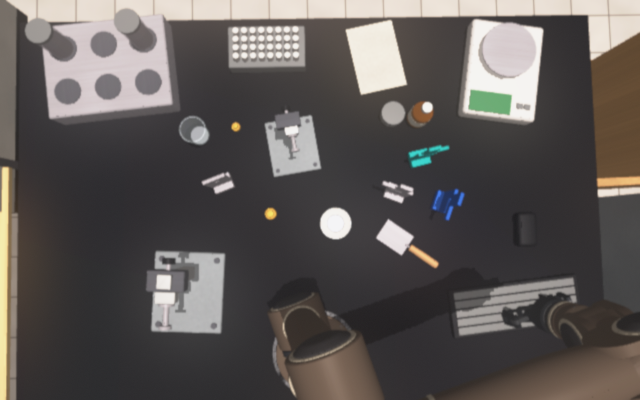

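The scene picture shows these pieces with a similar shape: grey steel with a side slot at scene (262,245) / top (397,190), turquoise at (258,290) / (428,155), blue at (208,275) / (447,203), and the grey holed weight at (404,175) / (218,183). There are two stands: a smaller one at scene (383,245) / top (293,145) and a larger one at (358,137) / (187,290). I choose the grey steel one and the smaller stand, and check both in close crops.

```bash
python3 - <<'E'
import cv2,numpy as np
s=cv2.imread("pics/scene0.png");t=cv2.imread("pics/top0.png")
f=lambda im,x,y,w,h,k:cv2.resize(im[y:y+h,x:x+w],None,fx=k,fy=k,interpolation=cv2.INTER_CUBIC)
a=f(s,200,200,100,130,4);b=f(s,340,145,100,130,4)
cv2.imwrite("pics/c1.png",np.hstack([a,b]))
a=f(t,370,160,80,60,5);b=f(t,260,95,80,90,5)
a=cv2.copyMakeBorder(a,0,150,0,0,cv2.BORDER_CONSTANT)
cv2.imwrite("pics/c2.png",np.hstack([a,b]))
E
```

```text
(no output)
```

View pics/c1.png

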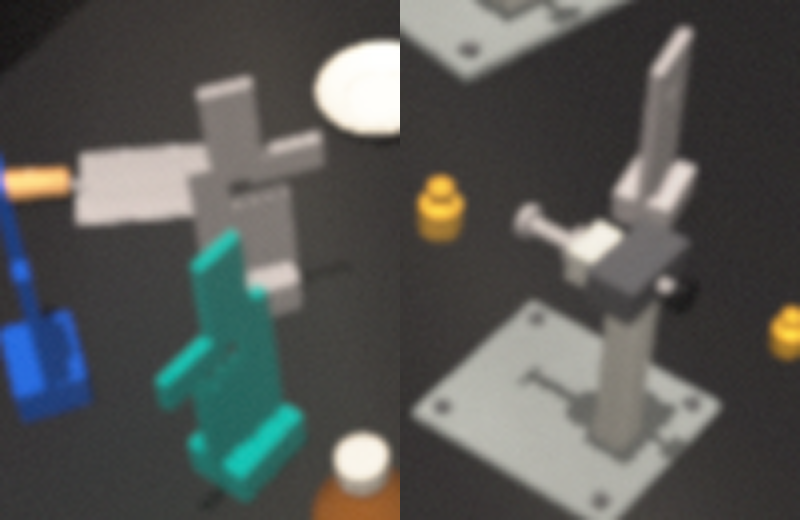

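View pics/c2.png

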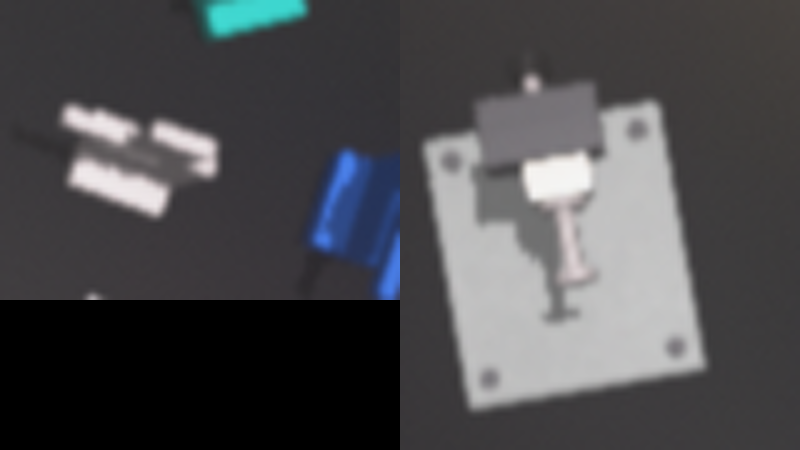

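The crop confirms that the grey piece has the open slot, with its long jaw pointing right in the scene view (towards the beaker side). Next I measure the hanger and the stand.

```bash
cat > h.py <<'E'
import numpy as np,cv2
from workcell import get_calibration
def cloud(n,d):
    c=get_calibration(n);R=np.array(c["R"]);t=np.array(c["t"])
    v,u=np.mgrid[:400,:640]
    P=np.stack([(u-c["cx"])/c["fx"]*d,(v-c["cy"])/c["fy"]*d,d],-1)
    return (P-t)@R
def ray(n,px,z):
    c=get_calibration(n);R=np.array(c["R"]);t=np.array(c["t"])
    o=-R.T@t;r=R.T@np.array([(px[0]-c["cx"])/c["fx"],(px[1]-c["cy"])/c["fy"],1])
    return o+r*(z-o[2])/r[2]
def proj(n,X):
    c=get_calibration(n);p=np.array(c["R"])@X+np.array(c["t"]);return np.array([c["fx"]*p[0]/p[2]+c["cx"],c["fy"]*p[1]/p[2]+c["cy"]])
E
python3 - <<'E'
from h import *
np.set_printoptions(precision=4,suppress=True)
for n in("scene","top"):
    d=np.load(f"pics/{n}0.npy");W=cloud(n,d);W[d==0]=np.nan
    p=np.load(f"pics/{n}0c.npy").astype(int)
    sat=p.max(2)-p.min(2)
    box={"scene":(238,210,290,285),"top":(372,172,418,208)}[n]
    m=np.zeros(d.shape,bool);m[box[1]:box[3],box[0]:box[2]]=1
    m&=(W[...,2]>0.012)&(sat<45)&(d>0)
    Q=W[m];print(n,len(Q))
    for lo,hi in((.012,.035),(.035,.09),(.09,.135),(.135,.18),(.18,.2)):
        q=Q[(Q[:,2]>lo)&(Q[:,2]<hi)]
        if len(q)>3:
            rect=cv2.minAreaRect((q[:,:2]*1000).astype(np.float32))
            print(lo,hi,len(q),q.mean(0),rect, q[:,2].max())
    # stand
    box={"scene":(330,190,430,280),"top":(258,100,328,182)}[n]
    m=np.zeros(d.shape,bool);m[box[1]:box[3],box[0]:box[2]]=1
    m&=(d>0)&(sat<45)
    Q=W[m]
    for lo,hi in((.005,.015),(.13,.16),(.16,.2)):
        q=Q[(Q[:,2]>lo)&(Q[:,2]<hi)]
        if len(q)>3:
            rect=cv2.minAreaRect((q[:,:2]*1000).astype(np.float32)); print("st",lo,hi,len(q),q.mean(0),rect,np.percentile(q[:,2],[5,50,95]))
    tb=W[300:310,100:200] if n=="top" else W[330:350,130:180]
    print("table z",np.nanmean(tb[...,2]),np.nanstd(tb[...,2]))
E
```

```text
scene 1094
0.012 0.035 188 [ 0.4244 -0.1761  0.0219] ((403.69287109375, -147.1422119140625), (38.882293701171875, 239.2589569091797), 38.838905334472656) 0.034863019554139944
0.035 0.09 253 [ 0.4599 -0.2354  0.0665] ((457.6183776855469, -239.9169158935547), (60.611183166503906, 8.76859188079834), 66.86849975585938) 0.08956724825854653
0.09 0.135 373 [ 0.4615 -0.2332  0.1151] ((503.0212097167969, -236.10018920898438), (83.12185668945312, 115.00115966796875), 80.06450653076172) 0.1344471807115834
0.135 0.18 203 [ 0.4657 -0.246   0.1579] ((514.8444213867188, -269.736572265625), (53.63829040527344, 141.4180450439453), 53.825775146484375) 0.17934491988138357
0.18 0.2 77 [ 0.4577 -0.2414  0.1876] ((496.96575927734375, -286.8604431152344), (30.80805206298828, 145.1009063720703), 40.38560104370117) 0.19372353117028251
st 0.005 0.015 2089 [0.5969 0.049  0.0099] ((555.3601684570312, 99.22157287597656), (288.5650329589844, 342.25799560546875), 43.84891128540039) [0.0061 0.0101 0.0134]
st 0.13 0.16 117 [0.6397 0.0434 0.1535] ((623.1051635742188, 41.771141052246094), (121.1153335571289, 58.736843
[... 919 characters left out ...]
5568
0.18 0.2 50 [ 0.4524 -0.2401  0.1894] ((452.3047790527344, -240.37266540527344), (32.515106201171875, 8.316352844238281), 68.73360443115234) 0.1949481087712358
st 0.005 0.015 2083 [0.5881 0.0502 0.0096] ((614.482666015625, 50.00010681152344), (202.4378204345703, 236.25048828125), 89.0346908569336) [0.0058 0.0097 0.0137]
st 0.13 0.16 27 [0.6101 0.0526 0.1544] ((612.0265502929688, 50.548484802246094), (104.90374755859375, 55.404144287109375), 33.464195251464844) [0.1477 0.1549 0.1595]
st 0.16 0.2 595 [0.624  0.0538 0.1727] ((614.1044921875, 54.01786422729492), (119.92909240722656, 63.41407775878906), 8.418407440185547) [0.1634 0.1736 0.1786]
table z 0.03998536258283523 0.08146328112812273
```

```bash
python3 - <<'E'
from h import *
from scipy.spatial.transform import Rotation as Ro
np.set_printoptions(precision=4,suppress=True)
print("tool x,y:",Ro.from_rotvec([-2.548,1.836,0.002]).as_matrix()[:,:2].T)
for n,b in(("top",(262,108,325,182)),("scene",(342,200,424,276))):
    d=np.load(f"pics/{n}0.npy");W=cloud(n,d)
    p=np.load(f"pics/{n}0c.npy").astype(int)
    m=np.zeros(d.shape,np.uint8)
    z=W[...,2]
    g=(p.mean(2)>85)&(z>0.004)&(z<0.018)&(d>0)
    m[b[1]:b[3],b[0]:b[2]]=g[b[1]:b[3],b[0]:b[2]]
    k,l,st,_=cv2.connectedComponentsWithStats(m); i=1+np.argmax(st[1:,4]);mm=l==i
    q=W[mm][:,:2]*1000
    print(n,"base",cv2.minAreaRect(q.astype(np.float32)),len(q))
    v,u=np.nonzero(mm);Q=np.array([ray(n,(a,c),.01)[:2] for a,c in zip(u,v)])*1000
    print("   ray",cv2.minAreaRect(Q.astype(np.float32)))
    # robust: edges by percentiles along the axes
    for ang in (4,5,6,7,8,9,10,11,12):
        c,s=np.cos(np.radians(ang)),np.sin(np.radians(ang))
        X=Q@[c,s];Y=Q@[-s,c]
        print("   ",ang,np.ptp(X).round(1),np.ptp(Y).round(1),((X.max()+X.min())/2*np.array([c,s])+(Y.max()+Y.min())/2*np.array([-s,c])).round(1))
E
```

```text
tool x,y: [[ 0.3165 -0.9486 -0.0016]
 [-0.9486 -0.3165 -0.0001]]
top base ((596.5174560546875, 50.15919876098633), (161.40060424804688, 141.98638916015625), 8.689264297485352) 2127
   ray ((595.6826782226562, 50.03998565673828), (160.4540252685547, 141.490234375), 8.722168922424316)
    4 168.3 150.9 [596.1  50.3]
    5 166.5 148.9 [596.   50.3]
    6 164.8 146.9 [596.   50.2]
    7 162.9 144.8 [596.   50.1]
    8 161.1 142.7 [596.  50.]
    9 160.9 141.8 [595.7  50.1]
    10 162.6 143.4 [595.9  50.5]
    11 164.2 145.0 [596.1  50.9]
    12 166.1 146.9 [596.2  51.1]
scene base ((597.1101684570312, 53.25821304321289), (165.7823028564453, 146.5632781982422), 9.735738754272461) 2030Traceback (most recent call last):
  File "<stdin>", line 15, in <module>
  File "h.py", line 9, in ray
    c=get_calibration(n);R=np.array(c["R"]);t=np.array(c["t"])
ValueError: time passes only in moves, steps and waits
```

```bash
python3 - <<'E'
from workcell import get_calibration
import json,numpy as np
json.dump({n:{k:np.array(v).tolist() for k,v in get_calibration(n).items()} for n in("scene","top")},open("cal.json","w"))
E
sed -i 's/from workcell import get_calibration/import json\nCAL=json.load(open("\.\/cal.json"))\nget_calibration=CAL.get/' h.py
python3 - <<'E'
from h import *
np.set_printoptions(precision=4,suppress=True)
a=np.radians(8.7);Rz=np.array([[np.cos(a),-np.sin(a)],[np.sin(a),np.cos(a)]])
for n in("top","scene"):
    d=np.load(f"pics/{n}0.npy");W=cloud(n,d);S=W.copy();S[...,:2]=(W[...,:2]-[.596,.050])@Rz
    S*=1000
    ok=(d>0)&(abs(S[...,1])<45)&(S[...,2]>100)
    for lo,hi,nm in((-46,-35,"head"),(-33,-6,"pin"),(-3,20,"block"),(26,55,"clamp")):
        q=S[ok&(S[...,0]>lo)&(S[...,0]<hi)]
        if nm=="pin": q=q[abs(q[:,1])<25]
        print(n,nm,len(q),q.mean(0) if len(q) else"", np.percentile(q,[5,50,95],axis=0).tolist() if len(q) else "")
    for X in(-30,-20,-10): print(proj(n,np.array([.596,.05,.15])+np.r_[Rz@[X/1000,0],0]))
E
```

```text
top head 26 [-39.2636  -3.3843 166.5386] [[-41.227326016898886, -12.38154952540231, 154.468920784994], [-39.59664021388465, -3.369148305074786, 168.6561386008899], [-36.20493136640086, 5.600680596554614, 172.98512794158708]]
top pin 40 [-19.6874  -3.8638 164.671 ] [[-31.803582958163453, -8.035270394607526, 160.73917877041768], [-20.128396573834337, -3.983139491758933, 165.01174976308516], [-8.089110657990187, 0.5539746640083312, 168.29263620162735]]
top block 126 [  8.1422  -4.0416 171.2878] [[-2.063359697606767, -18.768837987830274, 158.68395928961496], [7.922573580533296, -3.843131193441244, 172.94489441309182], [19.260682712598747, 10.969894218786717, 176.6067461154726]]
top clamp 275 [ 40.4767   1.1794 175.2863] [[27.66918885001713, -27.63034181980825, 171.12213560800163], [40.5622715318508, 1.0677143290858775, 175.2463688543415], [53.40659865581374, 29.757539194066116, 179.66139424198906]]
[292.8136 148.2484]
[292.1552 144.5093]
[291.4974 140.7731]
scene head 10 [-36.5759  -8.2072 165.3799] [[-38.78194297871694, -13.390635976597826, 155.6068452658969], [-36.17686973166772, -9.895722059916821, 166.50302187974424], [-35.41088982543726, 0.763404052294391, 172.29712171239723]]
scene pin 48 [-21.6526  -4.8094 163.5691] [[-32.69207838367288, -10.310416449922055, 156.6557697606878], [-22.915101137499676, -4.905988462557305, 164.051687400323], [-7.76305676293984, 1.5404585937803372, 168.22349753185568]]
scene block 105 [ 11.0195  -8.3863 169.0326] [[1.0273049688521814, -20.392580160899854, 155.0615513087947], [11.210390592839701, -11.620127170701377, 172.1679237450269], [19.141121040587418, 11.922141033001814, 175.84036800238573]]
scene clamp 364 [ 42.3822  -6.8356 159.576 ] [[28.618231346367544, -29.81797163531357, 106.9639254753365], [42.61036276947644, -8.667041111562273, 173.94896153920314], [54.32117243282919, 26.84686476430507, 177.84699889412565]]
[373.2742 203.9955]
[376.4612 205.6813]
[379.6729 207.3801]
```

```bash
python3 - <<'E'
from h import *
np.set_printoptions(precision=3,suppress=True)
for n in("top","scene"):
    d=np.load(f"pics/{n}0.npy");W=cloud(n,d)
    r=W[...,:2]-[.4523,-.2403]
    m=(d>0)&(W[...,2]>.12)&(W[...,2]<.3)&(np.hypot(r[...,0],r[...,1])<.16)
    a=np.radians(-21.7);x=r@[np.cos(a),np.sin(a)];y=r@[-np.sin(a),np.cos(a)]
    m&=(abs(y)>20e-3)|(abs(x)>15e-3)
    for u,v in zip(*np.nonzero(m)[::-1]):
        if (u+v)%4==0: print(n,u,v,(x[v,u]*1000).round(),(y[v,u]*1000).round(),W[v,u,2].round(3))
E
```

```text
top 438 146 130.0 -40.0 0.19
top 437 147 127.0 -39.0 0.186
top 441 147 130.0 -48.0 0.191
top 432 148 119.0 -27.0 0.192
top 436 148 123.0 -37.0 0.188
top 440 148 127.0 -47.0 0.187
top 431 149 117.0 -26.0 0.186
top 435 149 119.0 -35.0 0.192
top 439 149 125.0 -46.0 0.184
top 443 149 142.0 -68.0 0.129
top 426 150 115.0 -19.0 0.163
top 430 150 112.0 -23.0 0.193
top 434 150 115.0 -33.0 0.194
top 438 150 125.0 -48.0 0.168
top 442 150 138.0 -66.0 0.131
top 425 151 114.0 -19.0 0.156
top 429 151 110.0 -23.0 0.187
top 433 151 116.0 -35.0 0.176
top 437 151 131.0 -54.0 0.132
top 424 152 115.0 -21.0 0.138
top 428 152 109.0 -23.0 0.178
top 432 152 119.0 -38.0 0.15
top 419 153 109.0 -10.0 0.13
top 423 153 114.0 -21.0 0.126
top 427 153 110.0 -25.0 0.16
top 431 153 121.0 -41.0 0.126
top 418 154 106.0 -9.0 0.127
top 422 154 109.0 -18.0 0.134
top 426 154 111.0 -27.0 0.139
top 421 155 106.0 -18.0 0.128
top 420 156 104.0 -17.0 0.122
top 385 183 2.0 47.0 0.126
top 384 184 -2.0 50.0 0.135
top 388 184 2.0 39.0 0.132
top 387 185 -1.0 41.0 0.13
top 391 185 2.0 31.0 0.13
top 386 186 -4.0 41.0 0.121
top 390 186 
[... 6065 characters left out ...]
scene 253 283 131.0 -40.0 0.134
scene 257 283 124.0 -30.0 0.121
scene 252 284 134.0 -43.0 0.135
scene 256 284 127.0 -33.0 0.122
scene 251 285 134.0 -45.0 0.133
scene 255 285 131.0 -36.0 0.125
scene 250 286 131.0 -48.0 0.127
scene 254 286 133.0 -39.0 0.125
scene 249 287 136.0 -51.0 0.13
scene 253 287 133.0 -42.0 0.123
scene 248 288 139.0 -53.0 0.131
scene 252 288 137.0 -45.0 0.126
scene 247 289 137.0 -56.0 0.126
scene 251 289 135.0 -47.0 0.121
scene 246 290 142.0 -59.0 0.13
scene 250 290 140.0 -50.0 0.124
scene 245 291 142.0 -61.0 0.128
scene 249 291 140.0 -53.0 0.121
scene 244 292 146.0 -64.0 0.13
scene 248 292 143.0 -55.0 0.123
scene 247 293 146.0 -58.0 0.124
scene 246 294 146.0 -61.0 0.122
```

Call:
arm_command:
  commands:
    - {"travel": [0.04,0.036,0],"twist": 7}
    - {"travel": [0.08,0.072,0],"twist": 14}
    - {"travel": [0.115,0.104,0],"twist": 21}
    - {"travel": [0.15,0.135,0],"twist": 28}
    - {"travel": [0.19,0.171,0],"twist": 35}
    - {"travel": [0.225,0.203,0],"twist": 42}
    - {"travel": [0.26,0.235,0],"twist": 48}
    - {"travel": [0.286,0.258,0],"twist": 50}
    - {"travel": [0.286,0.258,0],"twist": 50}
    - {"travel": [0.286,0.258,0],"twist": 50}
    - {"travel": [0.286,0.258,0],"twist": 50}

```text
invalid input at $.commands[0]: expected keys travel, twist, hand
```

Call:
arm_command:
  commands:
    - {"travel": [0.04,0.036,0],"twist": 7,"hand": 0}
    - {"travel": [0.08,0.072,0],"twist": 14,"hand": 0}
    - {"travel": [0.115,0.104,0],"twist": 21,"hand": 0}
    - {"travel": [0.15,0.135,0],"twist": 28,"hand": 0}
    - {"travel": [0.19,0.171,0],"twist": 35,"hand": 0}
    - {"travel": [0.225,0.203,0],"twist": 42,"hand": 0}
    - {"travel": [0.26,0.235,0],"twist": 48,"hand": 0}
    - {"travel": [0.286,0.258,0],"twist": 50,"hand": 0}
    - {"travel": [0.286,0.258,0],"twist": 50,"hand": 0}
    - {"travel": [0.286,0.258,0],"twist": 50,"hand": 0}
    - {"travel": [0.286,0.258,0],"twist": 50,"hand": 0}

```text
time_s: 1.2
position: [0.4514, -0.2404, 0.2501]
orientation: [3.086, -0.589, -0.001]
ft_force: [-0.6, -0.4, -0.1]
grip_width: 0.996
```

Call:
arm_command:
  commands:
    - {"travel": [0.0005,0,-0.02],"twist": 0,"hand": 0}
    - {"travel": [0.0005,0,-0.04],"twist": 0,"hand": 0}
    - {"travel": [0.0005,0,-0.06],"twist": 0,"hand": 0}
    - {"travel": [0.0005,0,-0.075],"twist": 0,"hand": 0}
    - {"travel": [0.0005,0,-0.085],"twist": 0,"hand": 0}
    - {"travel": [0.0005,0,-0.085],"twist": 0,"hand": 0}
    - {"travel": [0.0005,0,-0.085],"twist": 0,"hand": 0}

```text
time_s: 1.9
position: [0.4523, -0.2406, 0.1658]
orientation: [3.086, -0.589, 0.001]
ft_force: [-0.4, -0.4, -0.1]
grip_width: 1.001
```

```bash
python3 - <<'E'
from workcell import status, read_camera
import cv2
p,d=read_camera("scene"); cv2.imwrite("pics/g1.png",cv2.resize(p[140:300,190:350,::-1],None,fx=3.5,fy=3.5,interpolation=cv2.INTER_CUBIC))
E
```

```text
(no output)
```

View pics/g1.png

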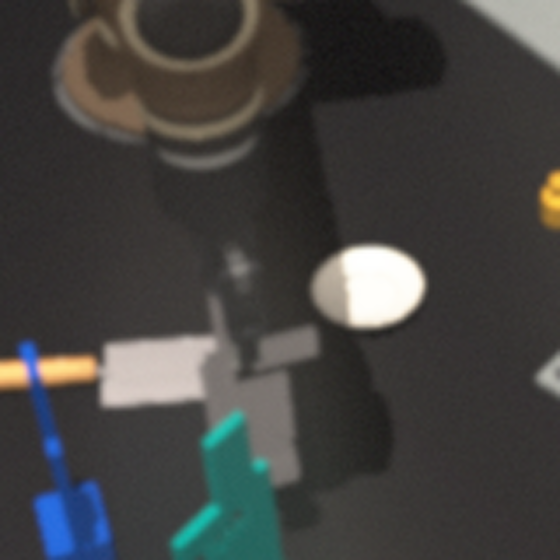

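The picture shows the gripper over the tab at crop (240,300), with no contact. I close the hand.

Call:
arm_command:
  commands:
    - {"travel": [0,0,0],"twist": 0,"hand": 255}
    - {"travel": [0,0,0],"twist": 0,"hand": 255}
    - {"travel": [0,0,0],"twist": 0,"hand": 255}
    - {"travel": [0,0,0],"twist": 0,"hand": 255}
    - {"travel": [0,0,0],"twist": 0,"hand": 255}
    - {"travel": [0,0,0],"twist": 0,"hand": 255}
    - {"travel": [0,0,0],"twist": 0,"hand": 255}
    - {"travel": [0,0,0],"twist": 0,"hand": 255}
    - {"travel": [0,0,0],"twist": 0,"hand": 255}
    - {"travel": [0,0,0],"twist": 0,"hand": 255}

```text
time_s: 2.95
position: [0.4526, -0.2401, 0.1653]
orientation: [-3.086, 0.588, -0.0]
ft_force: [-0.1, -0.2, -1.2]
grip_width: 0.085
```

Call:
arm_command:
  commands:
    - {"travel": [0,0,0.015],"twist": 0,"hand": 255}
    - {"travel": [0,0,0.045],"twist": 0,"hand": 255}
    - {"travel": [0,0,0.08],"twist": 0,"hand": 255}
    - {"travel": [0.01,0.02,0.09],"twist": 2,"hand": 255}
    - {"travel": [0.03,0.055,0.09],"twist": 6,"hand": 255}
    - {"travel": [0.05,0.09,0.09],"twist": 11,"hand": 255}
    - {"travel": [0.07,0.125,0.09],"twist": 16,"hand": 255}
    - {"travel": [0.085,0.155,0.09],"twist": 21,"hand": 255}
    - {"travel": [0.1,0.185,0.09],"twist": 25,"hand": 255}
    - {"travel": [0.115,0.21,0.09],"twist": 28.3,"hand": 255}
    - {"travel": [0.125,0.23,0.09],"twist": 30.3,"hand": 255}
    - {"travel": [0.131,0.242,0.09],"twist": 30.3,"hand": 255}

```text
time_s: 4.15
position: [0.5835, 0.0036, 0.2538]
orientation: [-3.132, -0.242, 0.004]
ft_force: [0.1, -0.1, -5.0]
grip_width: 0.084
```

Call:
arm_command:
  commands:
    - {"travel": [0,0,0],"twist": 0,"hand": 255}
    - {"travel": [0,0,0],"twist": 0,"hand": 255}
    - {"travel": [0,0,0],"twist": 0,"hand": 255}

```text
time_s: 4.45
position: [0.583, 0.001, 0.2552]
orientation: [3.132, 0.237, -0.001]
ft_force: [-0.4, 0.4, -4.6]
grip_width: 0.085
```

```bash
cat > look.py <<'E'
import sys
from workcell import status, read_camera
import cv2,numpy as np
k=sys.argv[1]
p,d=read_camera("scene"); np.save(f"pics/s{k}.npy",d);np.save(f"pics/s{k}c.npy",p)
q,e=read_camera("top"); np.save(f"pics/t{k}.npy",e);np.save(f"pics/t{k}c.npy",q)
f=lambda im,x,y,w,h,s:cv2.resize(im[y:y+h,x:x+w],None,fx=s,fy=s,interpolation=cv2.INTER_CUBIC)
cv2.imwrite(f"pics/l{k}.png",np.hstack([f(p,330,135,100,140,4),f(q,255,80,90,140,4)])[:,:,::-1])
s=status.state();print({a:np.round(s[a],4).tolist() for a in("time_s","joint_positions","position","orientation","ft_force","wrist_torque","grip_width")})
E
python3 look.py 1
```

```text
{'time_s': 4.55, 'joint_positions': [0.0018, 0.238, 0.1074, 1.4402, -0.0003, 1.4217], 'position': [0.5831, 0.001, 0.2555], 'orientation': [3.1324, 0.2369, -0.0], 'ft_force': [0.2657, -0.4206, -4.8084], 'wrist_torque': [-0.0065, -0.0662, -0.0268], 'grip_width': 0.0882}
```

View pics/l1.png

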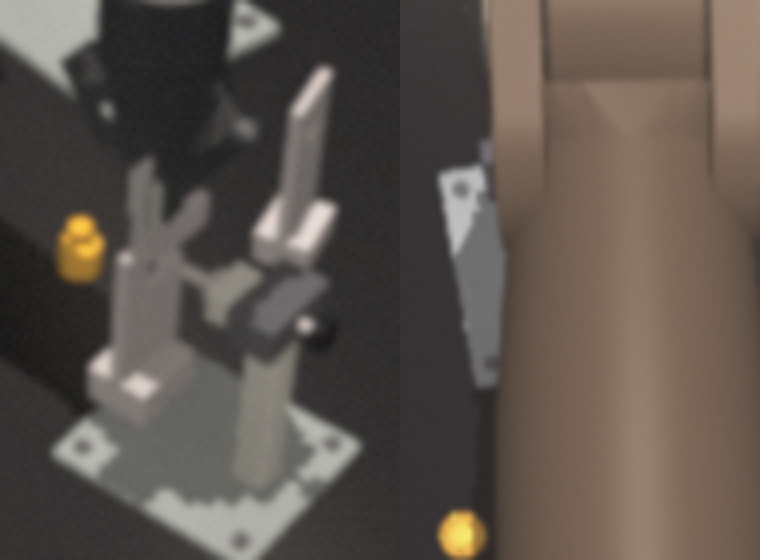

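Call:
arm_command:
  commands:
    - {"travel": [0,0,-0.012],"twist": 0,"hand": 255}
    - {"travel": [0,0,-0.022],"twist": 0,"hand": 255}
    - {"travel": [0,0,-0.027],"twist": 0,"hand": 255}
    - {"travel": [0,0,-0.027],"twist": 0,"hand": 255}
    - {"travel": [0,0,-0.027],"twist": 0,"hand": 255}

```text
time_s: 5.05
position: [0.5834, 0.002, 0.2281]
orientation: [-3.132, -0.239, 0.001]
ft_force: [0.4, 0.1, -5.3]
grip_width: 0.083
```

Call:
arm_command:
  commands:
    - {"travel": [0,0,-0.001],"twist": 0,"hand": 255}
    - {"travel": [0,0,-0.001],"twist": 0,"hand": 255}
    - {"travel": [0,0,-0.001],"twist": 0,"hand": 255}

```text
time_s: 5.35
position: [0.5837, 0.002, 0.2276]
orientation: [3.132, 0.239, 0.001]
ft_force: [-1.0, 0.1, -4.8]
grip_width: 0.082
```

Call:
arm_command:
  commands:
    - {"travel": [0,0,-0.001],"twist": 0,"hand": 255}
    - {"travel": [0,0,-0.001],"twist": 0,"hand": 255}
    - {"travel": [0,0,-0.001],"twist": 0,"hand": 255}

```text
time_s: 5.65
position: [0.5835, 0.002, 0.2263]
orientation: [3.132, 0.239, -0.0]
ft_force: [-0.2, 0.5, -4.5]
grip_width: 0.085
```

Call:
arm_command:
  commands:
    - {"travel": [0,0,-0.0007],"twist": 0,"hand": 255}
    - {"travel": [0,0,-0.0007],"twist": 0,"hand": 255}
    - {"travel": [0,0,-0.0007],"twist": 0,"hand": 255}

```text
time_s: 5.95
position: [0.5835, 0.0019, 0.2256]
orientation: [3.132, 0.239, -0.0]
ft_force: [0.4, -0.2, -4.4]
grip_width: 0.086
```

Call:
arm_command:
  commands:
    - {"travel": [0,0,-0.0007],"twist": 0,"hand": 255}
    - {"travel": [0,0,-0.0007],"twist": 0,"hand": 255}
    - {"travel": [0,0,-0.0007],"twist": 0,"hand": 255}

```text
time_s: 6.25
position: [0.5835, 0.002, 0.2249]
orientation: [-3.132, -0.239, 0.0]
ft_force: [0.3, -0.0, -5.0]
grip_width: 0.085
```

Call:
arm_command:
  commands:
    - {"travel": [0,0,-0.0005],"twist": 0,"hand": 255}
    - {"travel": [0,0,-0.0005],"twist": 0,"hand": 255}
    - {"travel": [0,0,-0.0005],"twist": 0,"hand": 255}

```text
time_s: 6.55
position: [0.5835, 0.002, 0.2244]
orientation: [-3.132, -0.239, 0.0]
ft_force: [0.3, 0.2, -5.5]
grip_width: 0.087
```

Call:
arm_command:
  commands:
    - {"travel": [0,0,-0.0005],"twist": 0,"hand": 255}
    - {"travel": [0,0,-0.0005],"twist": 0,"hand": 255}
    - {"travel": [0,0,-0.0005],"twist": 0,"hand": 255}

```text
time_s: 6.85
position: [0.5835, 0.002, 0.2239]
orientation: [3.132, 0.239, -0.0]
ft_force: [0.1, 0.0, -4.7]
grip_width: 0.086
```

Call:
arm_command:
  commands:
    - {"travel": [0,0,-0.0005],"twist": 0,"hand": 255}
    - {"travel": [0,0,-0.0005],"twist": 0,"hand": 255}
    - {"travel": [0,0,-0.0005],"twist": 0,"hand": 255}

```text
time_s: 7.15
position: [0.5835, 0.002, 0.2234]
orientation: [-3.132, -0.239, 0.0]
ft_force: [-0.7, -0.1, -6.0]
grip_width: 0.09
```

Call:
arm_command:
  commands:
    - {"travel": [0,0,-0.0005],"twist": 0,"hand": 255}
    - {"travel": [0,0,-0.0005],"twist": 0,"hand": 255}
    - {"travel": [0,0,-0.0005],"twist": 0,"hand": 255}

```text
time_s: 7.45
position: [0.5836, 0.0019, 0.223]
orientation: [3.132, 0.239, 0.0]
ft_force: [0.8, -0.7, -3.5]
grip_width: 0.083
```

Call:
arm_command:
  commands:
    - {"travel": [0,0,-0.0004],"twist": 0,"hand": 255}
    - {"travel": [0,0,-0.0004],"twist": 0,"hand": 255}
    - {"travel": [0,0,-0.0004],"twist": 0,"hand": 255}

```text
time_s: 7.75
position: [0.5836, 0.0019, 0.2228]
orientation: [3.132, 0.239, 0.001]
ft_force: [-0.7, -1.5, -1.8]
grip_width: 0.083
```

Call:
arm_command:
  commands:
    - {"travel": [0,0,-0.0004],"twist": 0,"hand": 255}
    - {"travel": [0,0,-0.0004],"twist": 0,"hand": 255}
    - {"travel": [0,0,-0.0004],"twist": 0,"hand": 255}

```text
time_s: 8.05
position: [0.5837, 0.0019, 0.2226]
orientation: [3.132, 0.239, 0.001]
ft_force: [-0.9, -1.3, 2.5]
grip_width: 0.087
```

```bash
python3 look.py 2
```

```text
{'time_s': 8.15, 'joint_positions': [0.0033, 0.2379, 0.0355, 1.3676, -0.0001, 1.4216], 'position': [0.5837, 0.0019, 0.2226], 'orientation': [3.1323, 0.2392, 0.0013], 'ft_force': [-1.6617, -0.9039, 2.435], 'wrist_torque': [-0.0342, 0.2777, 0.0477], 'grip_width': 0.0833}
```

View pics/l2.png

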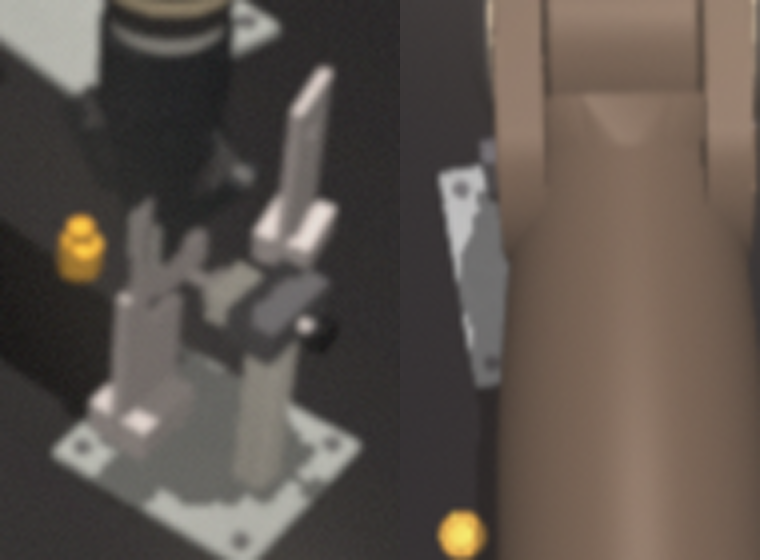

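Contact is clear: with the TCP at 0.2231 the pin's top is about 0.166, which agrees with the cameras. I raise 2.5 mm clear and start sliding in.

Call:
arm_command:
  commands:
    - {"travel": [0,0,0.002],"twist": 0,"hand": 255}
    - {"travel": [0,0,0.0035],"twist": 0,"hand": 255}
    - {"travel": [0,0,0.0035],"twist": 0,"hand": 255}
    - {"travel": [0,0,0.0035],"twist": 0,"hand": 255}

```text
time_s: 8.55
position: [0.5834, 0.002, 0.225]
orientation: [-3.132, -0.239, 0.001]
ft_force: [0.0, -0.4, -5.8]
grip_width: 0.082
```

Call:
arm_command:
  commands:
    - {"travel": [-0.0003,0.002,0],"twist": 0,"hand": 255}
    - {"travel": [-0.0006,0.004,0],"twist": 0,"hand": 255}
    - {"travel": [-0.0006,0.004,0],"twist": 0,"hand": 255}
    - {"travel": [-0.0006,0.004,0],"twist": 0,"hand": 255}

```text
time_s: 8.95
position: [0.5829, 0.0061, 0.2256]
orientation: [3.132, 0.24, -0.0]
ft_force: [-0.5, 0.1, -4.5]
grip_width: 0.08
```

Call:
arm_command:
  commands:
    - {"travel": [-0.0002,0.001,0],"twist": 0,"hand": 255}
    - {"travel": [-0.0003,0.002,0],"twist": 0,"hand": 255}
    - {"travel": [-0.0003,0.002,0],"twist": 0,"hand": 255}

```text
time_s: 9.25
position: [0.5826, 0.0081, 0.2256]
orientation: [-3.132, -0.239, -0.0]
ft_force: [0.6, -0.9, -4.3]
grip_width: 0.084
```

Call:
arm_command:
  commands:
    - {"travel": [-0.0002,0.001,0],"twist": 0,"hand": 255}
    - {"travel": [-0.0002,0.001,0],"twist": 0,"hand": 255}
    - {"travel": [-0.0002,0.001,0],"twist": 0,"hand": 255}

```text
time_s: 9.55
position: [0.5824, 0.009, 0.2256]
orientation: [3.132, 0.239, 0.0]
ft_force: [-0.4, -0.4, -5.7]
grip_width: 0.087
```

Call:
arm_command:
  commands:
    - {"travel": [-0.0001,0.001,0],"twist": 0,"hand": 255}
    - {"travel": [-0.0001,0.001,0],"twist": 0,"hand": 255}
    - {"travel": [-0.0001,0.001,0],"twist": 0,"hand": 255}

```text
time_s: 9.85
position: [0.5823, 0.01, 0.2256]
orientation: [3.132, 0.239, -0.0]
ft_force: [1.2, 0.4, -4.2]
grip_width: 0.086
```

Call:
arm_command:
  commands:
    - {"travel": [-0.0002,0.001,0],"twist": 0,"hand": 255}
    - {"travel": [-0.0002,0.001,0],"twist": 0,"hand": 255}
    - {"travel": [-0.0002,0.001,0],"twist": 0,"hand": 255}

```text
time_s: 10.15
position: [0.5821, 0.011, 0.2256]
orientation: [3.132, 0.239, 0.0]
ft_force: [0.6, 0.1, -4.7]
grip_width: 0.086
```

Call:
arm_command:
  commands:
    - {"travel": [-0.0002,0.001,0],"twist": 0,"hand": 255}
    - {"travel": [-0.0002,0.001,0],"twist": 0,"hand": 255}
    - {"travel": [-0.0002,0.001,0],"twist": 0,"hand": 255}

```text
time_s: 10.45
position: [0.5819, 0.012, 0.2256]
orientation: [3.132, 0.239, 0.0]
ft_force: [-1.0, -0.3, -5.5]
grip_width: 0.085
```

Call:
arm_command:
  commands:
    - {"travel": [-0.0001,0.001,0],"twist": 0,"hand": 255}
    - {"travel": [-0.0001,0.001,0],"twist": 0,"hand": 255}
    - {"travel": [-0.0001,0.001,0],"twist": 0,"hand": 255}

```text
time_s: 10.75
position: [0.5819, 0.013, 0.2256]
orientation: [3.132, 0.239, 0.0]
ft_force: [0.4, -1.0, -4.9]
grip_width: 0.087
```

Call:
arm_command:
  commands:
    - {"travel": [-0.0002,0.001,0],"twist": 0,"hand": 255}
    - {"travel": [-0.0003,0.002,0],"twist": 0,"hand": 255}
    - {"travel": [-0.0003,0.002,0],"twist": 0,"hand": 255}

```text
time_s: 11.05
position: [0.5815, 0.0151, 0.2256]
orientation: [-3.132, -0.24, -0.0]
ft_force: [0.0, 0.3, -4.5]
grip_width: 0.088
```

Call:
arm_command:
  commands:
    - {"travel": [-0.0005,0.003,0],"twist": 0,"hand": 255}
    - {"travel": [-0.0009,0.006,0],"twist": 0,"hand": 255}
    - {"travel": [-0.0014,0.009,0],"twist": 0,"hand": 255}
    - {"travel": [-0.0018,0.012,0],"twist": 0,"hand": 255}
    - {"travel": [-0.0023,0.015,0],"twist": 0,"hand": 255}
    - {"travel": [-0.0028,0.018,0],"twist": 0,"hand": 255}
    - {"travel": [-0.0031,0.02,0],"twist": 0,"hand": 255}
    - {"travel": [-0.0031,0.02,0],"twist": 0,"hand": 255}
    - {"travel": [-0.0031,0.02,0],"twist": 0,"hand": 255}

```text
time_s: 11.95
position: [0.5784, 0.035, 0.2256]
orientation: [3.132, 0.239, 0.0]
ft_force: [-1.1, -0.7, -4.6]
grip_width: 0.085
```

Call:
arm_command:
  commands:
    - {"travel": [-0.0002,0.0015,0],"twist": 0,"hand": 255}
    - {"travel": [-0.0005,0.003,0],"twist": 0,"hand": 255}
    - {"travel": [-0.0005,0.003,0],"twist": 0,"hand": 255}
    - {"travel": [-0.0005,0.003,0],"twist": 0,"hand": 255}

```text
time_s: 12.35
position: [0.5779, 0.038, 0.2256]
orientation: [3.132, 0.239, 0.0]
ft_force: [0.5, -0.4, -4.7]
grip_width: 0.085
```

```bash
python3 look.py 3
```

```text
{'time_s': 12.45, 'joint_positions': [0.0656, 0.2298, 0.0318, 1.3728, -0.0001, 1.4839], 'position': [0.578, 0.0379, 0.2256], 'orientation': [3.1324, 0.2393, 0.0], 'ft_force': [0.7353, -0.4746, -5.594], 'wrist_torque': [0.0116, 0.0017, 0.0393], 'grip_width': 0.0858}
```

View pics/l3.png

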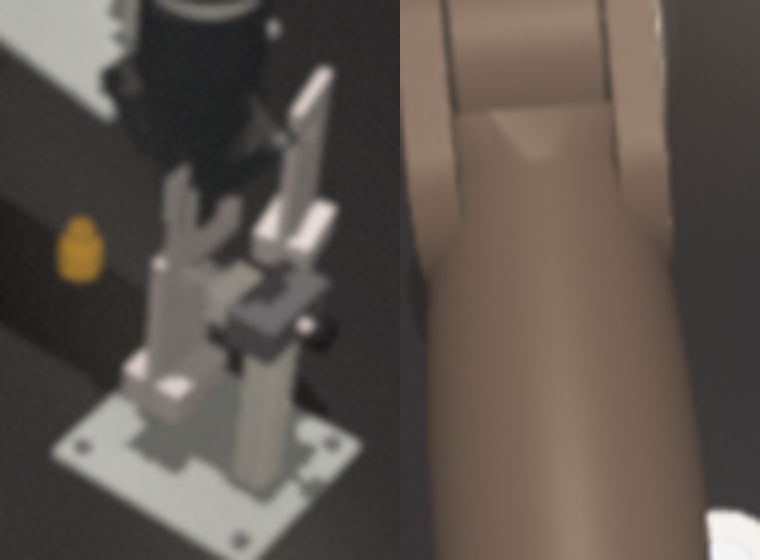

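Call:
arm_command:
  commands:
    - {"travel": [-0.0002,0.001,0],"twist": 0,"hand": 255}
    - {"travel": [-0.0003,0.002,0],"twist": 0,"hand": 255}
    - {"travel": [-0.0003,0.002,0],"twist": 0,"hand": 255}
    - {"travel": [-0.0003,0.002,0],"twist": 0,"hand": 255}

```text
time_s: 12.85
position: [0.5776, 0.04, 0.2256]
orientation: [3.132, 0.239, -0.0]
ft_force: [-0.2, 0.2, -5.4]
grip_width: 0.085
```

Call:
arm_command:
  commands:
    - {"travel": [-0.0001,0.001,0],"twist": 0,"hand": 255}
    - {"travel": [-0.0001,0.001,0],"twist": 0,"hand": 255}
    - {"travel": [-0.0001,0.001,0],"twist": 0,"hand": 255}

```text
time_s: 13.15
position: [0.5775, 0.041, 0.2256]
orientation: [3.132, 0.239, -0.0]
ft_force: [0.3, 0.0, -5.8]
grip_width: 0.081
```

Call:
arm_command:
  commands:
    - {"travel": [-0.0001,0.0007,0],"twist": 0,"hand": 255}
    - {"travel": [-0.0001,0.0007,0],"twist": 0,"hand": 255}
    - {"travel": [-0.0001,0.0007,0],"twist": 0,"hand": 255}

```text
time_s: 13.45
position: [0.5774, 0.0417, 0.2256]
orientation: [3.132, 0.239, -0.0]
ft_force: [-1.4, -0.4, -4.3]
grip_width: 0.084
```

Call:
arm_command:
  commands:
    - {"travel": [-0.0001,0.0006,0],"twist": 0,"hand": 255}
    - {"travel": [-0.0001,0.0006,0],"twist": 0,"hand": 255}
    - {"travel": [-0.0001,0.0006,0],"twist": 0,"hand": 255}

```text
time_s: 13.75
position: [0.5773, 0.0423, 0.2256]
orientation: [3.132, 0.239, 0.0]
ft_force: [0.3, 0.1, -5.3]
grip_width: 0.085
```

Call:
arm_command:
  commands:
    - {"travel": [-0.0001,0.0006,0],"twist": 0,"hand": 255}
    - {"travel": [-0.0001,0.0006,0],"twist": 0,"hand": 255}
    - {"travel": [-0.0001,0.0006,0],"twist": 0,"hand": 255}

```text
time_s: 14.05
position: [0.5772, 0.0429, 0.2256]
orientation: [3.132, 0.239, 0.0]
ft_force: [-0.6, 0.7, -4.2]
grip_width: 0.091
```

Call:
arm_command:
  commands:
    - {"travel": [-0.0001,0.0006,0],"twist": 0,"hand": 255}
    - {"travel": [-0.0001,0.0006,0],"twist": 0,"hand": 255}
    - {"travel": [-0.0001,0.0006,0],"twist": 0,"hand": 255}

```text
time_s: 14.35
position: [0.5771, 0.0435, 0.2256]
orientation: [3.132, 0.239, -0.0]
ft_force: [0.9, 0.0, -5.9]
grip_width: 0.083
```

Call:
arm_command:
  commands:
    - {"travel": [-0.0001,0.0006,0],"twist": 0,"hand": 255}
    - {"travel": [-0.0001,0.0006,0],"twist": 0,"hand": 255}
    - {"travel": [-0.0001,0.0006,0],"twist": 0,"hand": 255}

```text
time_s: 14.65
position: [0.577, 0.0441, 0.2256]
orientation: [-3.132, -0.239, 0.0]
ft_force: [0.6, 0.4, -4.5]
grip_width: 0.081
```

Call:
arm_command:
  commands:
    - {"travel": [-0.0001,0.0006,0],"twist": 0,"hand": 255}
    - {"travel": [-0.0001,0.0006,0],"twist": 0,"hand": 255}
    - {"travel": [-0.0001,0.0006,0],"twist": 0,"hand": 255}

```text
time_s: 14.95
position: [0.5769, 0.0447, 0.2256]
orientation: [3.132, 0.239, -0.0]
ft_force: [0.5, 0.5, -4.7]
grip_width: 0.081
```

Call:
arm_command:
  commands:
    - {"travel": [-0.0001,0.0006,0],"twist": 0,"hand": 255}
    - {"travel": [-0.0001,0.0006,0],"twist": 0,"hand": 255}
    - {"travel": [-0.0001,0.0006,0],"twist": 0,"hand": 255}

```text
time_s: 15.25
position: [0.5768, 0.0453, 0.2256]
orientation: [3.132, 0.239, -0.0]
ft_force: [0.2, 0.2, -5.2]
grip_width: 0.088
```

Call:
arm_command:
  commands:
    - {"travel": [-0.0001,0.0005,0],"twist": 0,"hand": 255}
    - {"travel": [-0.0001,0.0005,0],"twist": 0,"hand": 255}
    - {"travel": [-0.0001,0.0005,0],"twist": 0,"hand": 255}

```text
time_s: 15.55
position: [0.5768, 0.0457, 0.2256]
orientation: [3.132, 0.239, 0.0]
ft_force: [0.5, -0.9, -5.0]
grip_width: 0.085
```

Call:
arm_command:
  commands:
    - {"travel": [-0.0001,0.0005,0],"twist": 0,"hand": 255}
    - {"travel": [-0.0001,0.0005,0],"twist": 0,"hand": 255}
    - {"travel": [-0.0001,0.0005,0],"twist": 0,"hand": 255}

```text
time_s: 15.85
position: [0.5767, 0.046, 0.2256]
orientation: [3.132, 0.239, 0.0]
ft_force: [-0.0, -2.3, -3.8]
grip_width: 0.085
```

Call:
arm_command:
  commands:
    - {"travel": [-0.0001,0.0005,0],"twist": 0,"hand": 255}
    - {"travel": [-0.0001,0.0005,0],"twist": 0,"hand": 255}
    - {"travel": [-0.0001,0.0005,0],"twist": 0,"hand": 255}

```text
time_s: 16.15
position: [0.5766, 0.0463, 0.2255]
orientation: [3.131, 0.239, 0.0]
ft_force: [0.4, -5.1, -4.8]
grip_width: 0.085
```

Inner end found, with first contact at TCP y ≈ 0.0457. I back off 2 mm to centre the pin under the notch, then lower.

Call:
arm_command:
  commands:
    - {"travel": [0.0003,-0.0015,0],"twist": 0,"hand": 255}
    - {"travel": [0.0005,-0.003,0],"twist": 0,"hand": 255}
    - {"travel": [0.0005,-0.003,0],"twist": 0,"hand": 255}
    - {"travel": [0.0005,-0.003,0],"twist": 0,"hand": 255}

```text
time_s: 16.55
position: [0.5769, 0.0442, 0.2256]
orientation: [-3.131, -0.24, 0.0]
ft_force: [0.3, -0.0, -4.9]
grip_width: 0.08
```

Call:
arm_command:
  commands:
    - {"travel": [0,0,-0.001],"twist": 0,"hand": 255}
    - {"travel": [0,0,-0.002],"twist": 0,"hand": 255}
    - {"travel": [0,0,-0.003],"twist": 0,"hand": 255}
    - {"travel": [0,0,-0.003],"twist": 0,"hand": 255}

```text
time_s: 16.95
position: [0.5769, 0.0438, 0.2223]
orientation: [-3.132, -0.239, 0.001]
ft_force: [0.1, 0.2, -5.7]
grip_width: 0.089
```

Call:
arm_command:
  commands:
    - {"travel": [0,0,-0.001],"twist": 0,"hand": 255}
    - {"travel": [0,0,-0.0015],"twist": 0,"hand": 255}
    - {"travel": [0,0,-0.0015],"twist": 0,"hand": 255}

```text
time_s: 17.25
position: [0.577, 0.0438, 0.221]
orientation: [-3.132, -0.239, 0.0]
ft_force: [0.7, -0.6, -4.8]
grip_width: 0.084
```

Call:
arm_command:
  commands:
    - {"travel": [0,0,-0.001],"twist": 0,"hand": 255}
    - {"travel": [0,0,-0.0015],"twist": 0,"hand": 255}
    - {"travel": [0,0,-0.0015],"twist": 0,"hand": 255}

```text
time_s: 17.55
position: [0.577, 0.0438, 0.2195]
orientation: [-3.132, -0.239, 0.0]
ft_force: [-0.4, -0.4, -4.7]
grip_width: 0.088
```

Call:
arm_command:
  commands:
    - {"travel": [0,0,-0.0007],"twist": 0,"hand": 255}
    - {"travel": [0,0,-0.0007],"twist": 0,"hand": 255}
    - {"travel": [0,0,-0.0007],"twist": 0,"hand": 255}

```text
time_s: 17.85
position: [0.577, 0.0438, 0.2189]
orientation: [3.132, 0.239, -0.0]
ft_force: [0.0, -0.3, -4.3]
grip_width: 0.081
```

Call:
arm_command:
  commands:
    - {"travel": [0,0,-0.0007],"twist": 0,"hand": 255}
    - {"travel": [0,0,-0.0007],"twist": 0,"hand": 255}
    - {"travel": [0,0,-0.0007],"twist": 0,"hand": 255}

```text
time_s: 18.15
position: [0.577, 0.0438, 0.2182]
orientation: [-3.132, -0.239, 0.0]
ft_force: [0.4, -0.7, -4.5]
grip_width: 0.086
```

Call:
arm_command:
  commands:
    - {"travel": [0,0,-0.0005],"twist": 0,"hand": 255}
    - {"travel": [0,0,-0.0005],"twist": 0,"hand": 255}
    - {"travel": [0,0,-0.0005],"twist": 0,"hand": 255}

```text
time_s: 18.45
position: [0.577, 0.0438, 0.2177]
orientation: [3.132, 0.239, 0.0]
ft_force: [-0.2, -0.6, -4.5]
grip_width: 0.086
```

Call:
arm_command:
  commands:
    - {"travel": [0,0,-0.0005],"twist": 0,"hand": 255}
    - {"travel": [0,0,-0.0005],"twist": 0,"hand": 255}
    - {"travel": [0,0,-0.0005],"twist": 0,"hand": 255}

```text
time_s: 18.75
position: [0.577, 0.0438, 0.2172]
orientation: [3.132, 0.239, -0.0]
ft_force: [0.2, 0.0, -4.1]
grip_width: 0.086
```

Call:
arm_command:
  commands:
    - {"travel": [0,0,-0.0004],"twist": 0,"hand": 255}
    - {"travel": [0,0,-0.0004],"twist": 0,"hand": 255}
    - {"travel": [0,0,-0.0004],"twist": 0,"hand": 255}

```text
time_s: 19.05
position: [0.577, 0.0438, 0.2168]
orientation: [3.132, 0.239, -0.0]
ft_force: [0.7, -0.7, -4.3]
grip_width: 0.085
```

Call:
arm_command:
  commands:
    - {"travel": [0,0,-0.0003],"twist": 0,"hand": 255}
    - {"travel": [0,0,-0.0003],"twist": 0,"hand": 255}
    - {"travel": [0,0,-0.0003],"twist": 0,"hand": 255}

```text
time_s: 19.35
position: [0.5771, 0.0438, 0.2166]
orientation: [-3.132, -0.239, -0.0]
ft_force: [-0.6, 0.2, -4.4]
grip_width: 0.084
```

Call:
arm_command:
  commands:
    - {"travel": [0,0,-0.0004],"twist": 0,"hand": 255}
    - {"travel": [0,0,-0.0004],"twist": 0,"hand": 255}
    - {"travel": [0,0,-0.0004],"twist": 0,"hand": 255}

```text
time_s: 19.65
position: [0.5771, 0.0438, 0.2165]
orientation: [-3.132, -0.239, -0.001]
ft_force: [-1.7, 0.2, 0.2]
grip_width: 0.085
```

Call:
arm_command:
  commands:
    - {"travel": [0,0,-0.0003],"twist": 0,"hand": 255}
    - {"travel": [0,0,-0.0003],"twist": 0,"hand": 255}
    - {"travel": [0,0,-0.0003],"twist": 0,"hand": 255}

```text
time_s: 19.95
position: [0.5771, 0.0438, 0.2163]
orientation: [3.132, 0.239, 0.001]
ft_force: [-2.6, 0.5, 2.4]
grip_width: 0.088
```

Call:
arm_command:
  commands:
    - {"travel": [0,0,0.0003],"twist": 0,"hand": 255}
    - {"travel": [0,0,0.0003],"twist": 0,"hand": 255}
    - {"travel": [0,0,0.0003],"twist": 0,"hand": 255}

```text
time_s: 20.25
position: [0.5771, 0.0438, 0.2163]
orientation: [-3.132, -0.239, -0.001]
ft_force: [-1.8, -0.7, 3.4]
grip_width: 0.087
```

```bash
python3 look.py 4
```

```text
{'time_s': 20.35, 'joint_positions': [0.0757, 0.2293, 0.0109, 1.352, 0.0, 1.494], 'position': [0.5771, 0.0438, 0.2163], 'orientation': [-3.1324, -0.2393, -0.0006], 'ft_force': [-1.4904, -0.1701, 4.0831], 'wrist_torque': [-0.0187, 0.4041, 0.0171], 'grip_width': 0.0869}
```

View pics/l4.png

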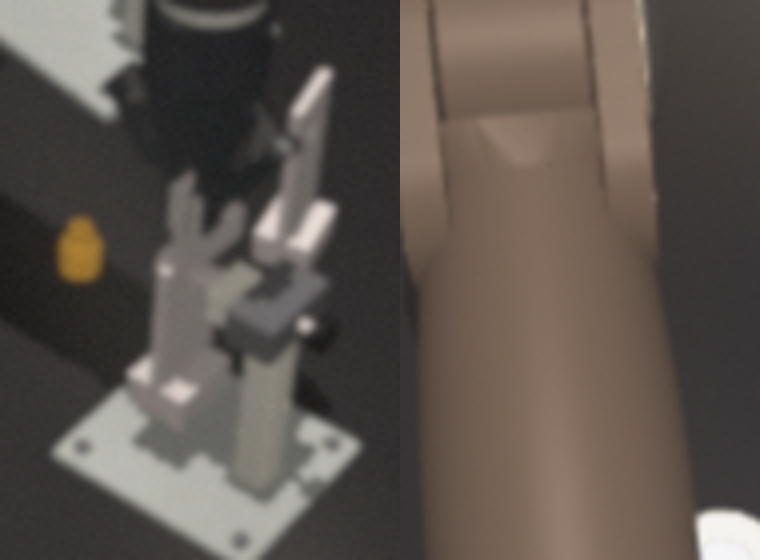

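Call:
arm_command:
  commands:
    - {"travel": [0,0,0.0004],"twist": 0,"hand": 255}
    - {"travel": [0,0,0.0004],"twist": 0,"hand": 255}
    - {"travel": [0,0,0.0004],"twist": 0,"hand": 255}
    - {"travel": [0,0,0.0004],"twist": 0,"hand": 255}

```text
time_s: 20.75
position: [0.5771, 0.0438, 0.2164]
orientation: [-3.132, -0.239, 0.0]
ft_force: [-0.9, 0.0, 1.8]
grip_width: 0.085
```

Call:
arm_command:
  commands:
    - {"travel": [0,0,0.0002],"twist": 0,"hand": 255}
    - {"travel": [0,0,0.0002],"twist": 0,"hand": 255}
    - {"travel": [0,0,0.0002],"twist": 0,"hand": 255}
    - {"travel": [0,0,0.0002],"twist": 0,"hand": 255}

```text
time_s: 21.15
position: [0.577, 0.0438, 0.2165]
orientation: [-3.132, -0.239, 0.0]
ft_force: [0.6, 0.3, -0.3]
grip_width: 0.088
```

The weight now rests on the pin (net force about 0). I open in stages.

Call:
arm_command:
  commands:
    - {"travel": [0,0,0],"twist": 0,"hand": 225}
    - {"travel": [0,0,0],"twist": 0,"hand": 220}
    - {"travel": [0,0,0],"twist": 0,"hand": 215}
    - {"travel": [0,0,0],"twist": 0,"hand": 210}
    - {"travel": [0,0,0],"twist": 0,"hand": 200}
    - {"travel": [0,0,0],"twist": 0,"hand": 180}
    - {"travel": [0,0,0],"twist": 0,"hand": 150}
    - {"travel": [0,0,0],"twist": 0,"hand": 120}
    - {"travel": [0,0,0],"twist": 0,"hand": 120}
    - {"travel": [0,0,0],"twist": 0,"hand": 120}

```text
time_s: 22.15
position: [0.577, 0.0438, 0.2167]
orientation: [3.132, 0.239, -0.0]
ft_force: [0.1, -0.1, 0.1]
grip_width: 0.529
```

```bash
python3 look.py 5
```

```text
{'time_s': 22.25, 'joint_positions': [0.0757, 0.2294, 0.0118, 1.3533, 0.0, 1.494], 'position': [0.577, 0.0438, 0.2167], 'orientation': [-3.1325, -0.2393, -0.0], 'ft_force': [-0.3063, -0.0192, -0.6081], 'wrist_torque': [-0.0337, -0.0247, -0.0281], 'grip_width': 0.527}
```

View pics/l5.png

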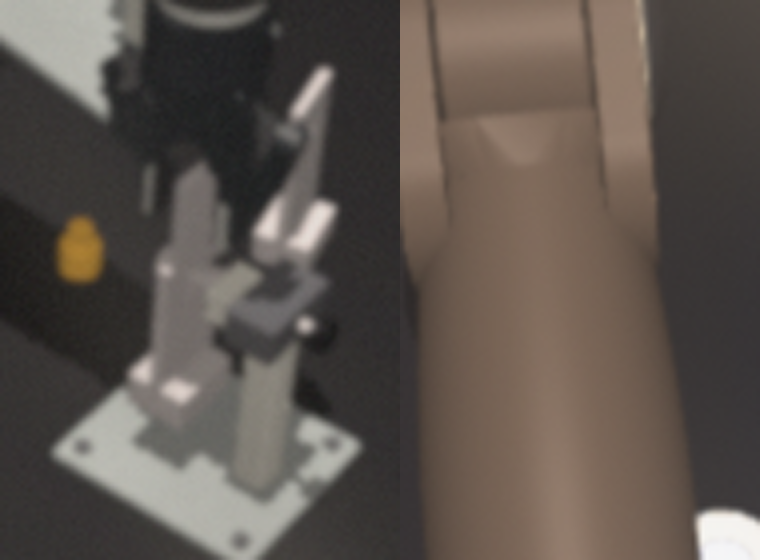

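The picture shows the weight hanging upright at crop (180,300) with the fingers clear of the tab. I retreat straight up, then back toward the robot for a clear view.

Call:
arm_command:
  commands:
    - {"travel": [0,0,0.01],"twist": 0,"hand": 120}
    - {"travel": [0,0,0.025],"twist": 0,"hand": 120}
    - {"travel": [0,0,0.045],"twist": 0,"hand": 120}
    - {"travel": [0,0,0.07],"twist": 0,"hand": 120}
    - {"travel": [0,0,0.1],"twist": 0,"hand": 120}
    - {"travel": [-0.03,-0.02,0.12],"twist": 0,"hand": 120}
    - {"travel": [-0.07,-0.05,0.12],"twist": 0,"hand": 120}
    - {"travel": [-0.11,-0.08,0.12],"twist": 0,"hand": 120}
    - {"travel": [-0.15,-0.11,0.12],"twist": 0,"hand": 120}
    - {"travel": [-0.18,-0.14,0.12],"twist": 0,"hand": 120}
    - {"travel": [-0.2,-0.16,0.12],"twist": 0,"hand": 120}
    - {"travel": [-0.2,-0.16,0.12],"twist": 0,"hand": 120}

```text
time_s: 23.45
position: [0.3748, -0.1177, 0.3384]
orientation: [3.131, 0.233, 0.003]
ft_force: [0.6, 0.6, -0.2]
grip_width: 0.525
```

```bash
python3 look.py 6; python3 - <<'E'
import cv2,numpy as np
a=np.load("pics/s6c.npy")[:,:,::-1];cv2.imwrite("pics/full6.png",a)
E
```

```text
{'time_s': 23.55, 'joint_positions': [-0.3002, -0.1051, -0.0813, 1.5926, 0.0003, 1.1198], 'position': [0.3769, -0.1166, 0.3377], 'orientation': [3.1322, 0.2366, 0.003], 'ft_force': [-0.06, -0.5608, -0.066], 'wrist_torque': [0.0338, 0.0423, -0.0329], 'grip_width': 0.5303}
```

View pics/l6.png

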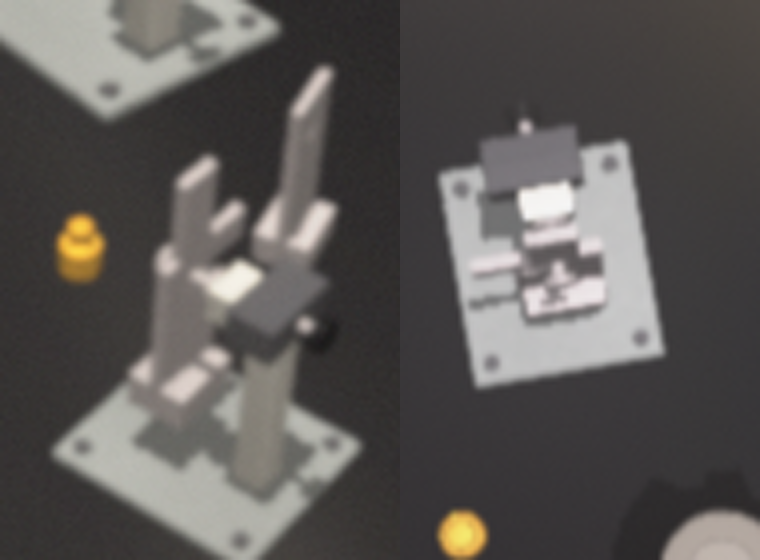

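View pics/full6.png

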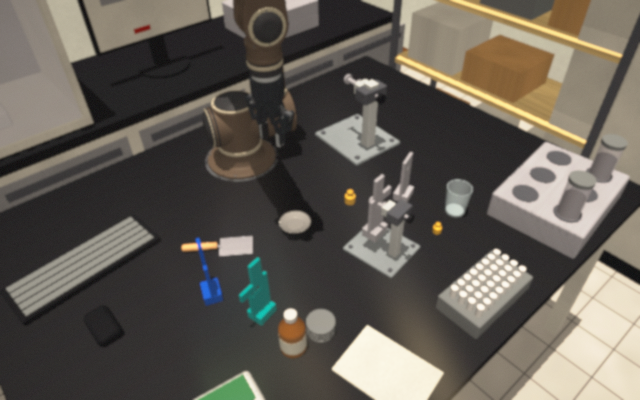

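The weight hangs on the smaller stand at scene (378,205) and everything else is in its place. One last check of its height, tilt and rest.

```bash
python3 - <<'E'
from h import *
from workcell import read_camera
np.set_printoptions(precision=4,suppress=True)
a=np.radians(8.7);Rz=np.array([[np.cos(a),-np.sin(a)],[np.sin(a),np.cos(a)]])
q,e=read_camera("top")
for nm,d in(("t6",np.load("pics/t6.npy")),("now",e)):
    S=cloud("top",d);S[...,:2]=(S[...,:2]-[.596,.05])@Rz;S*=1000
    for lab,lo,hi in(("tabtop",225,255),("foot",70,86),("jaw",172,188)):
        m=(d>0)&(S[...,2]>lo)&(S[...,2]<hi)&(S[...,0]>-60)&(S[...,0]<0)&(abs(S[...,1])<60)
        Q=S[m];print(nm,lab,len(Q),np.median(Q,0),cv2.minAreaRect(Q[:,:2].astype(np.float32)))
E
```

```text
t6 tabtop 57 [-23.519   -2.9753 240.5093] ((-22.401159286499023, -3.212418556213379), (31.52035903930664, 8.279787063598633), 89.26351165771484)
t6 foot 133 [-36.1109  -5.4401  78.7312] ((-35.051029205322266, -4.603630065917969), (18.802051544189453, 55.90617752075195), 0.25983726978302)
t6 jaw 90 [-23.7208  19.2707 180.0942] ((-22.991069793701172, 8.474525451660156), (35.78879165649414, 78.75616455078125), 19.883390426635742)
now tabtop 58 [-23.5088  -3.5201 240.477 ] ((-22.14653205871582, -3.257227897644043), (31.50592803955078, 8.899521827697754), 88.36870574951172)
now foot 131 [-36.1004  -5.9232  79.2143] ((-34.92136001586914, -4.939847946166992), (18.92784309387207, 55.415775299072266), 1.1649073362350464)
now jaw 97 [-24.216   17.037  179.8722] ((-19.73585319519043, 6.595134735107422), (80.14921569824219, 37.79427719116211), 73.73843383789062)
```

```bash
python3 -c "
from workcell import order,status
print(order.close_job(), status.state()['time_s'])"
```

```text
the job is handed in; nothing more can be done
the job is handed in; nothing more can be done
```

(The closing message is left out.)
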